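# Shift the plate shaker's change lever through its H-gate and start it

## Task

Set the plate shaker to the speed marked by the yellow dot and start it: with closed fingers push the lever's black knob out of the left-hand track (as seen from the robot), across the H-gate's crossbar and all the way home into the right-hand slot beside the yellow dot, then press the green start button fully down and let it come up again. Only push the knob from outside, never straddle or take hold of it, and do not press start before the lever is home. Leave the red stop button, the speed dial, the plates on the shaker and the other things on the bench where they are.

Things in the scene. Friction and masses are not known exactly. Their poses are not given: they have to be found in the camera images.
- shaker: plate shaker, white box 300 (x) by 400 (y) by 95 mm high at some yaw. Origin: centre of its underside; x points away from its front (the blue control strip, on the robot's side), y to its left. The gate and lever stand on its right half; on its left half a carrier tray with two plates (tops 133 mm above the bench), the tray's right edge 90 mm left of the gate's centre. Does not move
- gate_centre (a point): centre of the top face of the steel gate plate (100 by 100 mm, top 103 mm above the bench), 20 mm in +x and 120 mm to the right of the shaker's origin; axes as the shaker's. Its H: two tracks along x, 55 mm long, 14 mm wide, 18 mm left and right of this point, joined in the middle by a crossbar along y, 14 mm wide, with rounded corners
- lever_knob (a point): centre of the black ball knob (32 mm across) on a steel stem 10 mm thick. The lever rocks about a point 73 mm below the gate's top face, 145 mm from the knob's centre: the knob is 72 mm above the plate upright, about 62 mm at a slot's end. It swings 36 mm to either side (y) and 40 mm to and fro (x) of the gate's centre. 3 to 5 N at the knob moves it; it stays where it is left
- gear_cross (a joint): sideways tilt of the lever in rad: +0.25 in the left-hand track (+y of the shaker), -0.25 in the right-hand track, 0 upright. Starts near +0.25
- gear_shift (a joint): to-and-fro tilt of the lever in rad: +0.28 fully home in a far slot (+x of the shaker), -0.28 fully home in a near slot, 0 in the crossbar (neutral). Starts anywhere from -0.26 to +0.26. The lever passes sideways only when within about 0.03 of 0; the rounded corners help it in from up to 0.05
- yellow_dot: yellow round sticker, 18 mm across, flat on the gate plate beside the end of one of the two right-hand slots: 30 mm from the gate's centre in x (far, +x, or near, -x; differs from run to run) and 38 mm to its right. It marks the wanted slot. Origin at its centre
- blue_dot: blue round sticker, the same, beside the other right-hand slot, which is not wanted. A red and a white one stand beside the left-hand slots
- start_button_top (a point): centre of the top face of the green start button, 32 mm across, 18 mm above the shaker's deck (113 mm above the bench), on the blue strip, 110 mm in front (-x) of the shaker's origin and 5 mm to its left; pressed straight down, 6 mm travel, about 5 N at the bottom, springs back; 48 mm steel collar, 12 mm high
- start_button (a joint): travel of the start button in m: 0 up, 0.006 fully down
- stop_button_top (a point): centre of the top face of the red stop button, of the same size, 65 mm to the right of the green one; not to be pressed
- stop_button (a joint): travel of the stop button in m: 0 up, 0.006 fully down
- dial_pointer (a point): white pointer mark on the end of the black speed dial's bar grip (38 mm long, 14 mm wide, its top 44 mm above the shaker's deck), 15 mm from the dial's axis; the axis stands 73 mm to the left of the start button's centre. To be left alone
- well_plate: white 96-well plate, 86 by 128 by 14 mm, lying loose on the near half of the shaker's carrier tray; origin: centre of its underside
- sealed_plate: blue plate with a foil seal, 86 by 128 by 15 mm, lying loose on the far half of the carrier tray; origin: centre of its underside
- tip_box: pipette tip box with blue base and pale lid, 84 by 122 by 78 mm, on the bench to the left; origin: centre of its underside
- tube_rack: orange tube rack with capped tubes, 75 by 130 by 52 mm, on the bench at the far left; origin: centre of its underside
- buffer_bottle: glass bottle with blue cap, 70 mm across, 150 mm high, on the bench to the right; origin: centre of its underside
- mouse: grey computer mouse, 105 by 60 by 35 mm, on the bench to the right; origin: centre of its underside
- marker_pen: white marker pen with black cap, 140 by 14 mm, lying on the bench to the right of the shaker; origin: middle of its underside

How it is judged:
By the outcome, as a careful person would: the job done as asked, in the order asked, and still so for the second after the job is handed in, with the robot touching nothing.
It also fails if it takes over 64 s, if anything falls off the work surface, if the arm or the gripper's body presses on something with over 40 N, if the wrist force passes 120 N, or if a joint passes its speed limit or range.

## Robot

A 6-joint arm with a two-finger parallel gripper is mounted at the origin on the work surface. World frame = base frame: x ahead of the robot, y to its left, z up, the work surface at z = 0. Lengths are in m, angles in rad, forces in N, time in s.
With the tool pointing down it reaches from about 0.425 to 0.95 m from the base axis. Payload 3.5 kg.
Tool frame: the origin (TCP) lies midway between the tips of the shut fingers; the grasp point (between the pads) lies 19 mm behind it; z points along the fingers, y is the direction in which the jaws open and shut (so a half turn about z gives the same grasp; the last joint's range is limited). The gripper opens to 85 mm and grips with 20 to 120 N. Pads are 22 mm wide; open, the fingers measure 114 mm over their backs; the gripper's body (76 mm by 85 mm) begins 54 mm behind the grasp point. The pads swing forward as they close: fully open they stand 13 mm farther back than shut.
Start: joints at [-1.349, 0.286, 1.577, -0, 1.279, -0.15], TCP at [0.245, -0.629, 0.231] pointing down, gripper open.
Joint ranges: [-2.77, 2.77], [-0.9, 2.22], [0.21, 2.48], [-1.53, 4.67], [0.24, 2.81], [-2.84, 2.84]. Speed limits (rad/s): [2.79, 2.79, 3.14, 3.14, 3.14, 3.14].

## Interface

Orientations are given as a unit quaternion [x, y, z, w].
In Python, from plant import ctrl gives the robot as it stands.
- The arm moves only by the tool apply_moves, never from a script. Its argument "moves" is a list that holds one entry, the list of rows, each a list of 7 numbers: the shift along the tool's x, y, z in m, then the turn, a rotation vector about the tool's x, y, z in degrees, then the gripper's target within -1 to 1 (shut at 1, half-way at 0, fully open at -1). In form: [[[tx, ty, tz, ax, ay, az, hand], ...]]. A call has 1 to 12 rows; each row shifts and turns the pose as measured when the row begins, along the tool's axes as they then stand; what a row does not reach is not made up. A row lasts 1/10 s, in which the tool goes at most 50 mm and 8.59 degrees, less where a joint would pass 70% of its speed; a pose out of reach is approached as far as the arm can. A call with a gripper value outside its range is refused whole. The fingers move at their own pace and stop on an object; "force" is the grip in N (left out, the last holds). Time passes only in rows, so rows that do not move let the fingers close. It gives the time, the measured TCP pose, the force and the opening at its end, in the units of the state.
- ctrl.get_state(): the state, without advancing time (a new reading comes with each control period).
- ctrl.read_camera(name): name is "side" or "top"; returns the picture (480x640x3 uint8, red, green, blue); there is no depth.
- ctrl.get_calibration(name): a dict with "camera_matrix" (3x3 intrinsics, pixels), "cam_to_world" (4x4, takes a point from camera to world coordinates). Camera axes: x right, y up, looking along -z (the intrinsics and any distortion apply to the point x, -y, -z); pixel columns grow to the right and rows downward; lengths in m; the calibration is good to about 2 mm. A picture is of the moment at which its call begins. get_calibration takes no time and is no camera call.
- ctrl.sign_off(): hands the job in, once; it reports no verdict.
The state is a dict: "time": time; "qpos": joint angles; "dq": joint speeds; "joint_efforts": joint torques, N m; "eef_pos": TCP position; "tcp_rot": TCP orientation; "contact_force": force on the tool from outside, world axes, zero at the start; "wrist_torque": the same for the moment, N m; "opening": opening from 0.0 (shut) to 1.0 (fully open).
Only numpy, scipy, OpenCV 4.12 (cv2) and the standard library are available. Lean on these libraries where they do the work, as an engineer would, in place of code of your own. Each camera call takes 0.05 s, during which the arm holds its last target. There are 200 camera calls.

## Working session

There is one attempt and no reset: what is moved stays moved. The work goes in short steps, Python scripts to look and compute and a tool call to move; the robot and the scene stay as the last step left them, time stands still between calls to the robot, and variables do not carry over. Pictures are saved under pics/ and viewed, about 8 in all and at most 12, crops included, and the job is handed in when it is done.

Besides the shell and the picture viewer there is one more tool, called as name(argument=value, ...) on one line, values as JSON. apply_moves: Moves the arm, as the interface text tells. Its arguments: {"type":"object","properties":{"moves":{"type":"array","items":{"type":"array","items":{"type":"array","items":{"type":"number"}}}},"force":{"type":"number"}},"required":["moves"]}

```bash
mkdir -p pics
python3 - <<'E'
from plant import ctrl
import cv2
for n in("top","side"):
    im=ctrl.read_camera(n); cv2.imwrite(f"pics/{n}0.png",im[:,:,::-1]); c=ctrl.get_calibration(n); print(n,c)
print(ctrl.get_state())
E
```

```text
top {'camera_matrix': array([[582.18002104,   0.        , 316.16788567],
       [  0.        , 582.18002104, 243.09252436],
       [  0.        ,   0.        ,   1.        ]]), 'cam_to_world': array([[ 0.01620602,  0.98728697, -0.1581196 ,  0.33218397],
       [-0.99977169,  0.01820307,  0.01118985,  0.04194135],
       [ 0.01392585,  0.15790216,  0.98735656,  1.37919912],
       [ 0.        ,  0.        ,  0.        ,  1.        ]])}
side {'camera_matrix': array([[564.08338996,   0.        , 316.45080882],
       [  0.        , 564.08338996, 237.37573446],
       [  0.        ,   0.        ,   1.        ]]), 'cam_to_world': array([[-0.74516342,  0.52753744, -0.40796536, -0.05553309],
       [-0.66669019, -0.57462496,  0.47468973,  0.6863429 ],
       [ 0.01598952,  0.62570793,  0.77989353,  1.21040216],
       [ 0.        ,  0.        ,  0.        ,  1.        ]])}
{'time': 0.1, 'qpos': array([-1.34901369e+00,  2.87094389e-01,  1.57805044e+00, -8.91464473e-06,
        1.27859634e+00, -1.49995143e-01]), 'dq': array([-0.00066298, -0.00047097, -0.00345947,  0.00083348,  0.00016611,
       -0.00022741]), 'joint_efforts': array([ 1.81773881e-03, -4.07293510e+01, -2.93697935e+01, -4.62908577e-05,
        3.39183469e-03, -1.19069085e-06]), 'eef_pos': array([ 0.24510371, -0.62828177,  0.23006321]), 'tcp_rot': array([ 9.82771549e-01,  1.84821342e-01, -4.28151808e-05, -1.07341457e-03]), 'contact_force': array([-0.07577156,  0.04339424, -0.39774504]), 'wrist_torque': array([-0.01285103,  0.02274381, -0.01879333]), 'opening': 0.996057844291841}
```

View pics/top0.png

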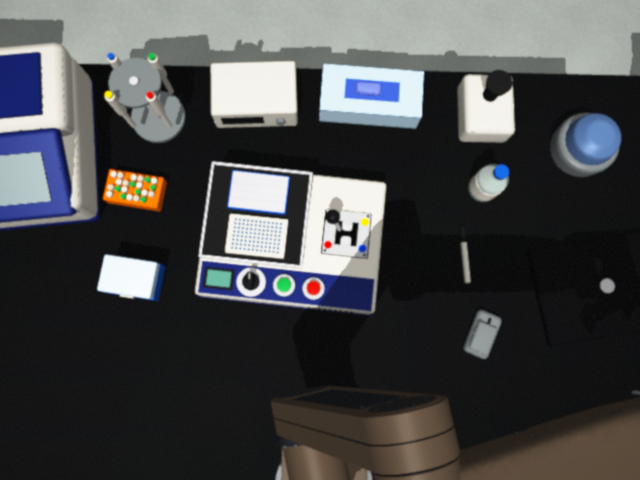

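View pics/side0.png

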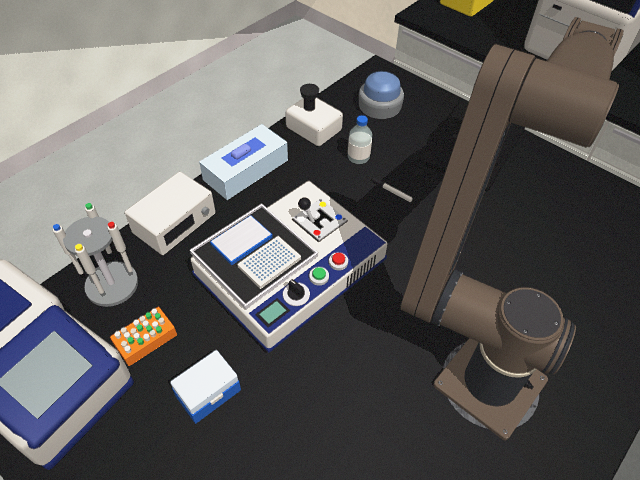

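Top picture: yellow dot at (365,222), far right; blue at (362,248); red at (328,244). The green button is at (284,285), the red one at (313,288), and the knob at (333,215) in the far left slot. Next: fit the shaker pose and the lever tilt from both cameras.

```bash
cat > h.py <<'E'
from plant import ctrl
import cv2, numpy as np
from scipy.optimize import least_squares
C={n:ctrl.get_calibration(n) for n in("top","side")}
def proj(n,P):
    T=np.linalg.inv(C[n]["cam_to_world"]); p=np.atleast_2d(P)@T[:3,:3].T+T[:3,3]
    p=p*[1,-1,-1]; q=p@C[n]["camera_matrix"].T; return q[:,:2]/q[:,2:]
def blob(im,uv,r,f):
    u,v=map(int,uv); c=im[v-r:v+r+1,u-r:u+r+1]; h=cv2.cvtColor(c,cv2.COLOR_RGB2HSV).astype(int)
    m=f(h[...,0],h[...,1],h[...,2]).astype(np.uint8)
    k,l,s,ce=cv2.connectedComponentsWithStats(m)
    i=1+np.argmax(s[1:,4]); return ce[i]+[u-r,v-r], s[i,4]
Y=lambda h,s,v:(abs(h-30)<6)&(s>130)&(v>120)
B=lambda h,s,v:(abs(h-115)<12)&(s>150)&(v>110)
R=lambda h,s,v:((h<6)|(h>174))&(s>150)&(v>120)
G=lambda h,s,v:(abs(h-65)<15)&(s>130)&(v>90)
K=lambda h,s,v:(v<60)
# local coordinates relative to shaker origin
L=dict(y=[.05,-.158,.103],b=[-.01,-.158,.103],r=[-.01,-.082,.103],g=[-.11,.005,.113],s=[-.11,-.06,.113])
F=dict(y=Y,b=B,r=R,g=G,s=R)
def world(p,P): 
    c,s=np.cos(p[2]),np.sin(p[2]); P=np.atleast_2d(P); return np.c_[p[0]+c*P[:,0]-s*P[:,1],p[1]+s*P[:,0]+c*P[:,1],P[:,2]]
def knob(cr,sh):  # local knob pos, tilt: shift fwd, cross left
    d=np.array([np.tan(sh),np.tan(cr),1]); d/=np.linalg.norm(d); return np.array([.02,-.12,.03])+.145*d
E
cat > fit.py <<'E'
from h import *
ini=dict(top=dict(y=(365,222),b=(362,248),r=(328,244),g=(284,285),s=(313,288)),side=dict(y=(323,204),b=(338,217),r=(317,232),g=(319,274),s=(339,260)))
obs=[]
for n in ini:
    im=ctrl.read_camera(n)
    for k in ini[n]:
        uv,a=blob(im,ini[n][k],7 if k in"ybr" else 14,F[k]); obs.append((n,k,uv)); print(n,k,uv.round(1),a)
res=lambda p:np.concatenate([(proj(n,world(p,L[k]))[0]-uv) for n,k,uv in obs])
for sel in("top","side",""):
    o=obs; 
    f=lambda p:np.concatenate([(proj(n,world(p,L[k]))[0]-uv) for n,k,uv in obs if sel in n])
    s=least_squares(f,[.6,.1,0],loss="soft_l1"); print(sel,s.x,f(s.x).reshape(-1,2).round(1).tolist())
p=s.x; np.save("p.npy",p)
for n in C:
  for cr,sh in((.25,.28),(.25,.2),(.25,.1)): print(n,cr,sh,proj(n,world(p,knob(cr,sh)))[0].round(1),world(p,knob(cr,sh)))
T=cv2.resize(cv2.imread("pics/top0.png")[185:275,290:400],None,fx=4,fy=4,interpolation=3)
S=cv2.resize(cv2.imread("pics/side0.png")[175:265,270:380],None,fx=4,fy=4,interpolation=3)
cv2.imwrite("pics/crop0.png",np.vstack([T,S]) if 0 else np.hstack([T[:, :400],S[:, :400]]))
E
python3 fit.py
```

```text
top y [364.6 221.5] 45
top b [362. 248.] 37
top r [327.5 244.3] 34
top g [283.4 284.2] 137
top s [313.2 287.3] 139
side y [322.5 204. ] 26
side b [338.2 216.7] 25
side r [316.5 232. ] 26
side g [318.7 273. ] 117
side s [338.4 258.1] 116
top [ 0.55222715  0.08223158 -0.09340528] [[-0.1, 0.0], [-0.1, -0.1], [0.3, -0.1], [-0.0, -0.0], [-0.1, 0.2]]
side [ 0.55191321  0.07992503 -0.09147374] [[-0.2, 0.2], [0.0, 0.3], [0.3, 0.2], [-0.0, -0.3], [-0.1, -0.2]]
 [ 0.55195424  0.08139148 -0.0924274 ] [[0.3, 0.1], [0.3, 0.0], [0.7, -0.0], [0.4, 0.1], [0.3, 0.3], [-0.5, 0.5], [-0.3, 0.6], [-0.1, 0.5], [-0.5, 0.1], [-0.5, 0.2]]
top 0.25 0.28 [334.2 208.2] [[ 0.60273367 -0.00912425  0.16533759]]
top 0.25 0.2 [333.5 212.9] [[ 0.59186829 -0.00747068  0.16785843]]
top 0.25 0.1 [332.6 219.1] [[ 0.57805904 -0.00568431  0.16983308]]
side 0.25 0.28 [299.1 200.3] [[ 0.60273367 -0.00912425  0.16533759]]
side 0.25 0.2 [301.8 202.1] [[ 0.59186829 -0.00747068  0.16785843]]
side 0.25 0.1 [305.4 204.8] [[ 0.57805904 -0.00568431  0.16983308]]
```

View pics/crop0.png

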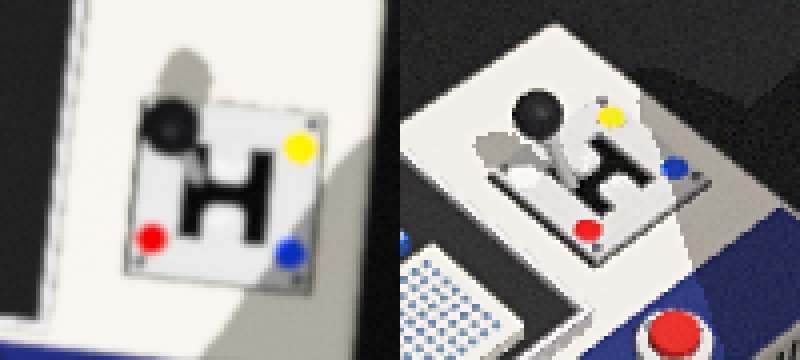

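Knob measured at (332.5,216.7) top and (304.5,203.7) side, so gear_shift is about +0.13 in the far left slot. First raise, shut the fingers and turn the tool to the shaker's yaw.

apply_moves(moves=[[[0,0,-0.02,0,0,6.65,1],[0,0,-0.02,0,0,6.65,1],[0,0,-0.02,0,0,6.65,1],[0,0,-0.02,0,0,6.65,1],[0,0,0,0,0,0,1],[0,0,0,0,0,0,1]]], force=60)

```text
time: 0.8
eef_pos: [0.2448, -0.627, 0.3082]
tcp_rot: [0.999, -0.054, -0.001, -0.005]
contact_force: [0.3, -0.1, -0.6]
opening: 0.003
```

```bash
cat > st.py <<'E'
from h import *
from scipy.spatial.transform import Rotation as R_
import sys
p=np.load("p.npy"); s=ctrl.get_state(); c,k=np.cos(p[2]),np.sin(p[2])
def loc(w): d=np.array(w[:2])-p[:2]; return np.array([c*d[0]+k*d[1]-.02,-k*d[0]+c*d[1]+.12,w[2]])  # relative to gate centre (z world)
Rm=R_.from_quat(s["tcp_rot"]).as_matrix(); t=loc(s["eef_pos"]); 
Rs=np.array([[c,-k,0],[k,c,0],[0,0,1]])
err=Rm.T@Rs@np.diag([1,-1,-1])
print("t",round(s["time"],2),"local",t.round(4),"turn left deg",R_.from_matrix(err).as_rotvec(degrees=True).round(2),"F local",(Rs.T@s["contact_force"]).round(2),"open",round(s["opening"],3))
if len(sys.argv)>3: g=np.array(list(map(float,sys.argv[1:4]))); print("move",(Rm.T@Rs@(g-t)).round(4))
E
python3 st.py 0.075 0.036 0.30
```

```text
t 0.8 local [-0.2604 -0.6137  0.3082] turn left deg [-0.52  0.17 -0.88] F local [ 0.26 -0.11 -0.62] open 0.003
move [ 0.3255 -0.6547  0.0132]
```

apply_moves(moves=[[[0.0217,-0.0437,0,-0.04,0,-0.08,1],[0.0217,-0.0437,0,-0.04,0,-0.08,1],[0.0217,-0.0437,0,-0.04,0,-0.08,1],[0.0217,-0.0437,0,-0.04,0,-0.08,1],[0.0217,-0.0437,0,-0.04,0,-0.08,1],[0.0217,-0.0437,0,-0.04,0,-0.08,1],[0.0217,-0.0437,0,-0.04,0,-0.08,1],[0.0217,-0.0437,0,-0.04,0,-0.08,1],[0.0217,-0.0437,0,-0.04,0,-0.08,1],[0.0217,-0.0437,0,-0.04,0,-0.08,1],[0.0217,-0.0437,0,-0.04,0,-0.08,1],[0.0217,-0.0437,0,-0.04,0,-0.08,1]]])

```text
time: 2.0
eef_pos: [0.5501, -0.116, 0.2904]
tcp_rot: [0.999, -0.038, -0.011, -0.011]
contact_force: [0.2, -1.2, 0.6]
opening: -0.0
```

```bash
python3 st.py 0.075 0.036 0.30
```

```text
t 2.0 local [-0.0036 -0.0767  0.2904] turn left deg [-1.16  1.27  0.96] F local [ 0.36 -1.2   0.59] open -0.0
move [ 0.0803 -0.1115 -0.0091]
```

apply_moves(moves=[[[0.017,-0.023,0,-0.25,0.25,0.2,1],[0.017,-0.023,0,-0.25,0.25,0.2,1],[0.017,-0.023,0,-0.25,0.25,0.2,1],[0.017,-0.023,0,-0.25,0.25,0.2,1],[0.017,-0.023,0,-0.25,0.25,0.2,1],[0,0,0,0,0,0,1]]])

```text
time: 2.6
eef_pos: [0.6443, 0.005, 0.2779]
tcp_rot: [0.999, -0.036, -0.008, -0.001]
contact_force: [0.4, -0.3, 1.0]
opening: -0.005
```

```bash
python3 st.py 0.075 0.036 0.20
```

```text
t 2.6 local [0.079  0.0525 0.2779] turn left deg [-0.07  0.89  1.22] F local [ 0.41 -0.3   0.99] open -0.005
move [-0.0031  0.0165  0.0779]
```

apply_moves(moves=[[[-0.001,0.005,0.02,0,0.3,0.4,1],[-0.001,0.005,0.02,0,0.3,0.4,1],[-0.001,0.005,0.02,0,0.3,0.4,1],[0,0,0,0,0,0,1]]])

```text
time: 3.0
eef_pos: [0.6362, -0.0101, 0.2104]
tcp_rot: [0.999, -0.042, -0.004, -0.0]
contact_force: [-0.2, -1.1, -0.6]
opening: -0.002
```

```bash
python3 st.py 0.06 0.036 0.158
```

```text
t 3.0 local [0.0724 0.0367 0.2104] turn left deg [-0.02  0.45  0.49] F local [-0.09 -1.06 -0.6 ] open -0.002
move [-0.0119  0.0006  0.0525]
```

apply_moves(moves=[[[0,0,0.017,0,0.15,0.15,1],[0,0,0.017,0,0.15,0.15,1],[0,0,0.016,0,0.15,0.15,1],[0,0,0,0,0,0,1]]])

```text
time: 3.4
eef_pos: [0.6347, -0.012, 0.1596]
tcp_rot: [0.999, -0.045, -0.001, -0.0]
contact_force: [0.1, 0.3, -0.8]
opening: 0.001
```

```bash
python3 st.py 0.06 0.036 0.158
python3 - <<'E'
from h import *
o=[cv2.resize(ctrl.read_camera(n)[y:y+100,x:x+100],None,fx=4,fy=4,interpolation=3) for n,x,y in(("top",290,170),("side",265,165))]
cv2.imwrite("pics/c1.png",np.hstack(o)[:,:,::-1])
E
```

```text
t 3.4 local [0.071  0.0347 0.1596] turn left deg [-0.01  0.09  0.18] F local [ 0.09  0.29 -0.83] open 0.001
move [-0.011  -0.0013  0.0016]
```

View pics/c1.png

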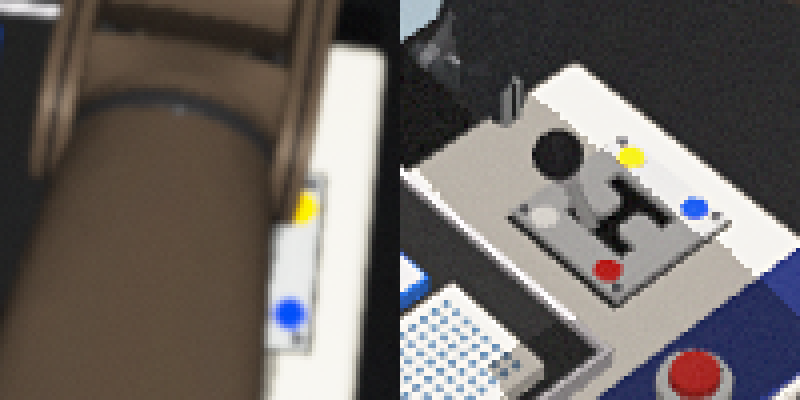

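Crop shows the shut fingertips at about (512,100) beyond the knob (558,154), clear of it. Move in to contact.

apply_moves(moves=[[[-0.007,0,0.001,0,0,0,1],[-0.007,-0.001,0.001,0,0,0,1],[-0.005,0,0,0,0,0,1],[0,0,0,0,0,0,1]]])

```text
time: 3.9
eef_pos: [0.6181, -0.0097, 0.1652]
tcp_rot: [0.999, -0.044, 0.005, 0.001]
contact_force: [-0.6, 0.0, 0.2]
opening: -0.002
```

```bash
cat > kn.py <<'E'
from h import *
p=np.load("p.npy")
im=ctrl.read_camera("side"); g=cv2.cvtColor(im,cv2.COLOR_RGB2GRAY)
x0,y0=280,180; c=cv2.resize(g[y0:y0+60,x0:x0+80],None,fx=8,fy=8,interpolation=cv2.INTER_CUBIC)
H=cv2.HoughCircles(cv2.GaussianBlur(c,(0,0),3),cv2.HOUGH_GRADIENT,1.5,40,param1=80,param2=15,minRadius=40,maxRadius=64)
# side calibration bias: about (+.5,-.5) px from the joint fit
for u,v,r in ([] if H is None else H[0][:3]):
    uv=np.array([u,v])/8+[x0-.44,y0-.44]
    s=least_squares(lambda a:proj("side",world(p,knob(*a)))[0]-uv-[-.4,.4],[.1,0]).x
    w=knob(*s)-[.02,-.12,0]; print("uv",uv.round(2),"r",r/8,"cross,shift",s.round(3),"local",w.round(4))
E
python3 st.py; python3 kn.py
```

```text
t 3.9 local [0.0542 0.0354 0.1652] turn left deg [ 0.05 -0.6   0.21] F local [-0.61 -0.05  0.17] open -0.002
uv [304.03 203.09] r 6.21875 cross,shift [0.251 0.148] local [0.0207 0.0356 0.169 ]
uv [307.97 189.59] r 7.8875 cross,shift [-0.035  0.356] local [ 0.0505 -0.0048  0.1658]
uv [342.28 216.03] r 7.475 cross,shift [-0.096 -0.482] local [-0.067  -0.0124  0.158 ]
```

apply_moves(moves=[[[-0.003,0,0.005,0,-0.5,0,1],[-0.003,0,0.003,0,0,0,1],[-0.003,0,0,0,0,0,1],[-0.003,0,0,0,0,0,1],[-0.003,0,0,0,0,0,1]]])

```text
time: 4.45
eef_pos: [0.6054, -0.0085, 0.1581]
tcp_rot: [0.999, -0.044, 0.005, 0.0]
contact_force: [3.1, -0.1, 0.5]
opening: 0.002
```

```bash
python3 st.py; python3 kn.py|head -1
```

```text
t 4.45 local [0.0415 0.0355 0.1581] turn left deg [ 0.03 -0.57  0.2 ] F local [3.05 0.19 0.52] open 0.002
uv [304.97 204.03] r 6.36875 cross,shift [0.254 0.118] local [0.0166 0.0362 0.1694]
```

apply_moves(moves=[[[-0.003,0,0,0,-0.3,0,1],[-0.003,0,0,0,-0.3,0,1],[-0.003,0,0,0,0,0,1],[-0.003,0,0,0,0,0,1]]])

```text
time: 4.9
eef_pos: [0.5944, -0.0069, 0.1599]
tcp_rot: [0.999, -0.045, 0.002, -0.0]
contact_force: [4.3, 1.1, 1.4]
opening: -0.001
```

```bash
python3 st.py; python3 kn.py|head -1
```

```text
t 4.9 local [0.0304 0.036  0.1599] turn left deg [-0.03 -0.23  0.18] F local [4.21 1.48 1.4 ] open -0.001
uv [307.97 206.09] r 6.51875 cross,shift [0.25  0.042] local [0.0059 0.0359 0.1704]
```

apply_moves(moves=[[[-0.003,0,0,0,-0.2,0,1],[-0.002,0,0,0,0,0,1],[0,0,0,0,0,0,1]]])

```text
time: 5.25
eef_pos: [0.5887, -0.0063, 0.1606]
tcp_rot: [0.999, -0.045, 0.0, -0.0]
contact_force: [2.5, 1.0, 1.4]
opening: -0.001
```

```bash
python3 st.py; python3 kn.py|head -1;python3 kn.py|head -1
```

```text
t 5.25 local [0.0247 0.0361 0.1606] turn left deg [-0.03 -0.05  0.18] F local [2.38 1.18 1.38] open -0.001
uv [308.53 207.59] r 7.025 cross,shift [0.265 0.011] local [0.0016 0.0379 0.1699]
uv [309.09 207.4 ] r 6.36875 cross,shift [0.256 0.006] local [0.0009 0.0367 0.1703]
```

apply_moves(moves=[[[0.012,0,0,0,0,0,1],[0.008,0,-0.01,0,0,0,1],[0,0,-0.03,0,0,0,1],[0,0,-0.025,0,0,0,1],[-0.012,-0.022,0,0,0,0,1],[-0.012,-0.022,0,0,0,0,1],[-0.012,-0.006,0,0,0,0,1],[0,0,0,0,0,0,1]]])

```text
time: 6.15
eef_pos: [0.5749, 0.0436, 0.2251]
tcp_rot: [0.999, -0.045, -0.012, 0.001]
contact_force: [-1.0, -0.3, 0.1]
opening: 0.0
```

```bash
python3 st.py 0 0.08 0.158; python3 kn.py|head -1
```

```text
t 6.15 local [0.0063 0.0845 0.2251] turn left deg [0.22 1.34 0.14] F local [-0.94 -0.37  0.07] open 0.0
move [-0.0048  0.0042  0.0672]
uv [309.28 207.59] r 6.40625 cross,shift [0.256 0.001] local [1.000e-04 3.670e-02 1.703e-01]
```

apply_moves(moves=[[[-0.002,0.001,0.017,0,0.4,0,1],[-0.002,0.001,0.017,0,0.4,0,1],[-0.002,0.001,0.017,0,0.4,0,1],[0,0,0.01,0,0.2,0,1],[0,0,0,0,0,0,1]]])

```text
time: 6.7
eef_pos: [0.5699, 0.0359, 0.1621]
tcp_rot: [0.999, -0.047, 0.001, 0.003]
contact_force: [-0.9, -0.1, 0.7]
opening: -0.001
```

```bash
python3 st.py 0 0.07 0.158
```

```text
t 6.7 local [0.002  0.0763 0.1621] turn left deg [ 0.38 -0.13 -0.05] F local [-0.89 -0.21  0.67] open -0.001
move [-0.0021  0.0063  0.0041]
```

apply_moves(moves=[[[-0.001,0.004,0.002,0.2,0,0,1],[-0.001,0.004,0.001,0.2,0,0,1],[0,0.004,0,0,0,0,1],[0,0.004,0,0,0,0,1],[0,0.004,0,0,0,0,1],[0,0.004,0,0,0,0,1]]])

```text
time: 7.3
eef_pos: [0.5679, 0.0125, 0.1636]
tcp_rot: [0.999, -0.047, 0.003, -0.004]
contact_force: [-1.5, 4.2, 3.9]
opening: 0.004
```

```bash
python3 st.py 0 0.07 0.158; python3 kn.py|head -1
```

```text
t 7.3 local [0.0022 0.0529 0.1636] turn left deg [-0.44 -0.38 -0.14] F local [-1.85  4.01  3.92] open 0.004
move [-0.0023 -0.017   0.0057]
uv [312.47 204.22] r 6.40625 cross,shift [0.173 0.01 ] local [0.0014 0.0249 0.1728]
```

apply_moves(moves=[[[0,0.005,0.002,0,0,0,1],[0,0.005,0.002,0,0,0,1],[0,0.005,0.001,0,0,0,1],[0,0.005,0.001,0,0,0,1],[0,0.005,0,0,0,0,1],[0,0.005,0,0,0,0,1],[0,0.005,0,0,0,0,1],[0,0.005,0,0,0,0,1]]])

```text
time: 8.15
eef_pos: [0.566, -0.0312, 0.1587]
tcp_rot: [0.999, -0.047, 0.007, -0.003]
contact_force: [1.4, 2.5, 2.1]
opening: -0.001
```

```bash
python3 st.py 0 -0.007 0.158; python3 kn.py|head -2
```

```text
t 8.15 local [0.0043 0.0091 0.1587] turn left deg [-0.35 -0.76 -0.12] F local [1.16 2.58 2.08] open -0.001
move [-0.0043  0.0161  0.0005]
uv [310.97 226.15] r 7.68125 cross,shift [ 0.481 -0.289] local [-0.0369  0.0649  0.1543]
uv [317.15 231.78] r 7.475 cross,shift [ 0.485 -0.445] local [-0.0564  0.0622  0.1482]
```

apply_moves(moves=[[[-0.001,0.004,0,0,-0.3,0,1],[-0.001,0.004,0,0,-0.3,0,1],[-0.001,0.004,0,0,-0.2,0,1],[0,0.002,0,0,0,0,1]]])

```text
time: 8.6
eef_pos: [0.5617, -0.047, 0.1575]
tcp_rot: [0.999, -0.047, 0.0, -0.003]
contact_force: [1.7, 3.3, 0.5]
opening: -0.001
```

```bash
python3 st.py 0 -0.007 0.158
```

```text
t 8.6 local [ 0.0015 -0.0069  0.1575] turn left deg [-0.31  0.01 -0.15] F local [1.36 3.45 0.49] open -0.001
move [-0.0015  0.0001 -0.0005]
```

Push on a little until the track wall answers.

apply_moves(moves=[[[0,0.002,0,0,0,0,1],[0,0.002,0,0,0,0,1]]])

```text
time: 8.8
eef_pos: [0.5617, -0.0473, 0.1575]
tcp_rot: [0.999, -0.049, 0.0, -0.008]
contact_force: [2.9, 10.3, 2.1]
opening: 0.002
```

```bash
python3 st.py 0 -0.007 0.158
python3 - <<'E'
from h import *
o=[cv2.resize(ctrl.read_camera(n)[y:y+100,x:x+100],None,fx=4,fy=4,interpolation=3) for n,x,y in(("top",300,170),("side",280,165))]
cv2.imwrite("pics/c2.png",np.hstack(o)[:,:,::-1])
E
```

```text
t 8.8 local [ 0.0015 -0.0073  0.1575] turn left deg [-0.91  0.01 -0.3 ] F local [ 1.92 10.54  2.11] open 0.002
move [-0.0015 -0.0003 -0.0005]
```

View pics/c2.png

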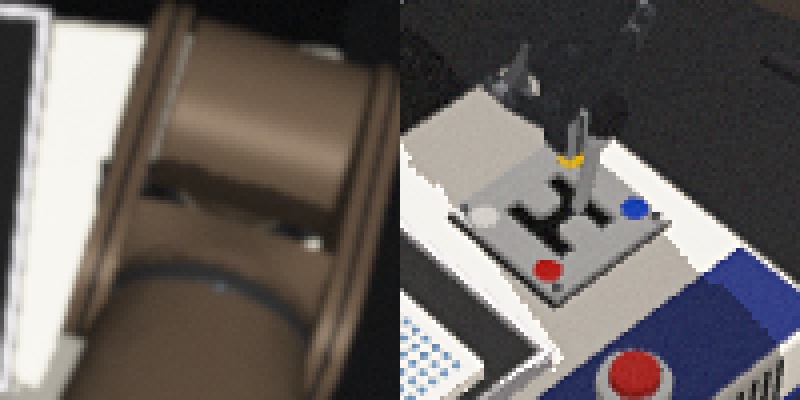

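The side crop shows the knob at about (605,115) and the stem in the right-hand track at the crossbar; the wall answers with 10 N. Back off, lift over, and come down on the near side.

apply_moves(moves=[[[0,-0.012,0,0,0,0,1],[0,-0.006,-0.01,0,0,0,1],[0,0,-0.03,0,0,0,1],[0,0,-0.025,0,0,0,1],[-0.02,0.015,0,0,0,0,1],[-0.02,0.015,0,0,0,0,1],[-0.008,0.014,0,0,0,0,1],[0,0,0,0,0,0,1]]])

```text
time: 9.7
eef_pos: [0.5065, -0.0718, 0.2272]
tcp_rot: [0.999, -0.046, -0.005, -0.001]
contact_force: [0.1, -0.1, 1.0]
opening: -0.002
```

```bash
python3 st.py -0.045 -0.036 0.158; python3 kn.py|head -2
```

```text
t 9.7 local [-0.0511 -0.0367  0.2272] turn left deg [-0.08  0.59  0.03] F local [ 0.12 -0.1   0.98] open -0.002
move [ 0.0068 -0.0006  0.0692]
uv [296.72 216.22] r 5.88125 cross,shift [0.509 0.071] local [0.0089 0.0705 0.1564]
uv [308.9  224.28] r 7.68125 cross,shift [ 0.479 -0.235] local [-0.0301  0.0654  0.1559]
```

apply_moves(moves=[[[0,0,0.018,0,0.2,0,1],[0,0,0.018,0,0.2,0,1],[0,0,0.018,0,0.1,0,1],[0,0,0.012,0,0,0,1],[0,0,0,0,0,0,1]]])

```text
time: 10.25
eef_pos: [0.5092, -0.0699, 0.1612]
tcp_rot: [0.999, -0.045, 0.001, 0.0]
contact_force: [0.4, 0.3, 0.3]
opening: 0.001
```

```bash
python3 st.py -0.030 -0.036 0.158
```

```text
t 10.25 local [-0.0486 -0.0346  0.1612] turn left deg [ 0.04 -0.07  0.16] F local [0.33 0.38 0.25] open 0.001
move [0.0186 0.0015 0.0032]
```

apply_moves(moves=[[[0.006,0.001,0.002,0,0,0,1],[0.006,0.001,0.002,0,0,0,1],[0.004,0,0,0,0,0,1],[0.004,0,0,0,0,0,1],[0.004,0,0,0,0,0,1],[0.004,0,0,0,0,0,1],[0.004,0,0,0,0,0,1],[0.004,0,0,0,0,0,1]]])

```text
time: 11.05
eef_pos: [0.5477, -0.0755, 0.1598]
tcp_rot: [0.999, -0.044, -0.001, 0.001]
contact_force: [-3.2, -0.0, 1.4]
opening: 0.001
```

```bash
python3 st.py 0.015 -0.036 0.154
```

```text
t 11.05 local [-0.0098 -0.0366  0.1598] turn left deg [0.11 0.12 0.23] F local [-3.16 -0.33  1.36] open 0.001
move [ 0.0248 -0.0006  0.0057]
```

apply_moves(moves=[[[0.004,0,0.002,0,0,0,1],[0.004,0,0.002,0,0,0,1],[0.004,0,0.001,0,0,0,1],[0.004,0,0,0,0,0,1],[0.004,0,0,0,0,0,1]]])

```text
time: 11.55
eef_pos: [0.5691, -0.0771, 0.1541]
tcp_rot: [0.999, -0.044, -0.001, 0.0]
contact_force: [-2.4, 1.1, -0.0]
opening: -0.002
```

```bash
python3 st.py 0.015 -0.036 0.154
```

```text
t 11.55 local [ 0.0117 -0.0362  0.1541] turn left deg [0.06 0.17 0.23] F local [-2.52  0.85 -0.02] open -0.002
move [ 0.0033 -0.0002  0.0001]
```

apply_moves(moves=[[[0.003,0,0,0,0,0,1],[0.002,0,0,0,0,0,1],[0.002,0,0,0,0,0,1]]])

```text
time: 11.85
eef_pos: [0.5724, -0.0772, 0.1535]
tcp_rot: [0.999, -0.044, -0.009, -0.0]
contact_force: [-11.7, 1.2, 7.5]
opening: -0.003
```

```bash
python3 st.py 0.015 -0.036 0.154
```

```text
t 11.85 local [ 0.015  -0.036   0.1535] turn left deg [0.05 1.06 0.31] F local [-11.79   0.12   7.47] open -0.003
move [ 0.     -0.     -0.0005]
```

End stop met at the predicted place; one firmer nudge, then back off and lift.

apply_moves(moves=[[[0.003,0,0,0,-0.5,0,1],[0.003,0,0,0,0,0,1],[-0.012,0,0,0,0,0,1],[-0.012,0,0,0,0,0,1],[-0.012,0,-0.03,0,0,0,1],[-0.02,-0.02,-0.03,0,0,0,1],[-0.03,-0.03,0,0,0,0,1],[-0.03,-0.03,0,0,0,0,1],[-0.02,-0.03,0,0,0,0,1],[0,0,0,0,0,0,1]]])

```text
time: 12.85
eef_pos: [0.4484, 0.0459, 0.2229]
tcp_rot: [0.999, -0.045, -0.012, -0.001]
contact_force: [0.2, -0.1, -0.5]
opening: 0.004
```

```bash
python3 st.py -0.13 0.125 0.15;  python3 - <<'E'
from h import *
p=np.load("p.npy")
for n in C: print(n,proj(n,world(p,[knob(-.25,.28),knob(-.25,.2)])).round(1).tolist())
o=[cv2.resize(ctrl.read_camera(n)[y:y+100,x:x+100],None,fx=4,fy=4,interpolation=3) for n,x,y in(("top",300,170),("side",280,165))]
cv2.imwrite("pics/c3.png",np.hstack(o)[:,:,::-1])
E
```

```text
t 12.85 local [-0.1198  0.0751  0.2229] turn left deg [-0.    1.39  0.11] F local [ 0.23 -0.08 -0.52] open 0.004
move [-0.0083 -0.0499  0.0731]
top [[366.4, 211.7], [366.4, 216.5]]
side [[319.2, 186.9], [322.4, 188.4]]
```

View pics/c3.png

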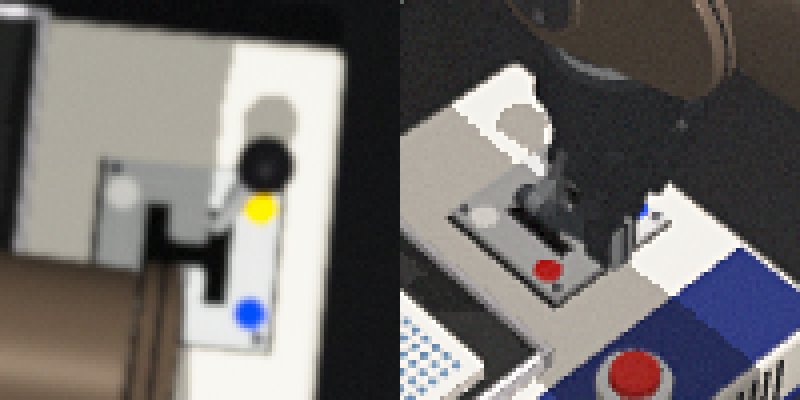

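Top crop: knob at (266,165), i.e. (366.5,211.3) in the full image against a predicted (366.4,211.7) for fully home: the lever is home. Now to the green button.

apply_moves(moves=[[[-0.003,-0.013,0,0,0.5,0,1],[-0.003,-0.013,0.01,0,0.5,0,1],[-0.002,-0.013,0.02,0,0.3,0,1],[0,-0.01,0.02,0,0,0,1],[0,0,0.01,0,0,0,1],[0,0,0,0,0,0,1]]])

```text
time: 13.55
eef_pos: [0.4512, 0.0927, 0.1621]
tcp_rot: [0.999, -0.05, 0.004, 0.0]
contact_force: [-0.3, 0.2, -0.2]
opening: -0.003
```

```bash
python3 st.py -0.13 0.125 0.115
```

```text
t 13.55 local [-0.1213  0.122   0.1621] turn left deg [ 0.03 -0.45 -0.47] F local [-0.29  0.17 -0.2 ] open -0.003
move [-0.009 -0.003  0.047]
```

apply_moves(moves=[[[-0.005,-0.001,0.01,0,-0.3,0,1],[-0.004,-0.001,0.01,0,0,0,1],[0,0,0.01,0,0,0,1],[0,0,0.008,0,0,0,1],[0,0,0,0,0,0,1]]])

```text
time: 14.05
eef_pos: [0.4436, 0.0942, 0.1226]
tcp_rot: [0.999, -0.052, 0.003, 0.0]
contact_force: [-0.2, 0.0, 0.3]
opening: 0.001
```

```bash
python3 st.py -0.13 0.125 0.107
python3 - <<'E'
from h import *
cv2.imwrite("pics/c4.png",cv2.resize(ctrl.read_camera("side")[220:320,260:380],None,fx=4,fy=4,interpolation=3)[:,:,::-1])
E
```

```text
t 14.05 local [-0.1291  0.1228  0.1226] turn left deg [ 0.03 -0.3  -0.64] F local [-0.21  0.01  0.3 ] open 0.001
move [-0.001  -0.0022  0.0156]
```

View pics/c4.png

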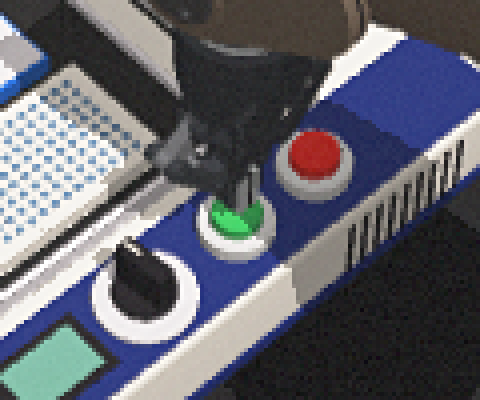

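The tips stand over the green button (237,210), clear of the dial and the red button. Press.

apply_moves(moves=[[[0,-0.001,0.004,0,0,0,1],[0,-0.001,0.004,0,0,0,1],[0,0,0.003,0,0,0,1],[0,0,0.002,0,0,0,1]]])

```text
time: 14.5
eef_pos: [0.4454, 0.0962, 0.1115]
tcp_rot: [0.999, -0.052, 0.004, 0.001]
contact_force: [-2.0, -0.6, 5.7]
opening: 0.001
```

apply_moves(moves=[[[0,0,0.002,0,0,0,1],[0,0,0.002,0,0,0,1]]])

```text
time: 14.7
eef_pos: [0.4456, 0.0962, 0.1108]
tcp_rot: [0.999, -0.051, 0.002, 0.001]
contact_force: [-8.6, -1.2, 16.6]
opening: 0.004
```

Force is higher than expected for this height; look before pressing on.

```bash
python3 st.py -0.13 0.125 0.107
python3 - <<'E'
from h import *
from scipy.spatial.transform import Rotation as R_
s=ctrl.get_state(); print(s["wrist_torque"].round(3), s["contact_force"].round(2),s["qpos"].round(3))
p=np.load("p.npy"); w=world(p,L["g"])[0]; print("button",w, proj("side",[s["eef_pos"],w]).round(1).tolist())
cv2.imwrite("pics/c5.png",cv2.resize(ctrl.read_camera("side")[225:300,280:370],None,fx=8,fy=8,interpolation=3)[:,:,::-1])
E
```

```text
t 14.7 local [-0.1273  0.1249  0.1108] turn left deg [ 0.11 -0.26 -0.58] F local [-8.48 -1.99 16.62] open 0.004
move [-0.0027 -0.0001  0.0038]
[-0.102  1.51  -0.032] [-8.63 -1.2  16.62] [-0.009 -0.068  2.2   -0.003  1.005  1.665]
button [0.44288524 0.09652268 0.113     ] [[317.5, 272.9], [318.3, 273.1]]
```

View pics/c5.png

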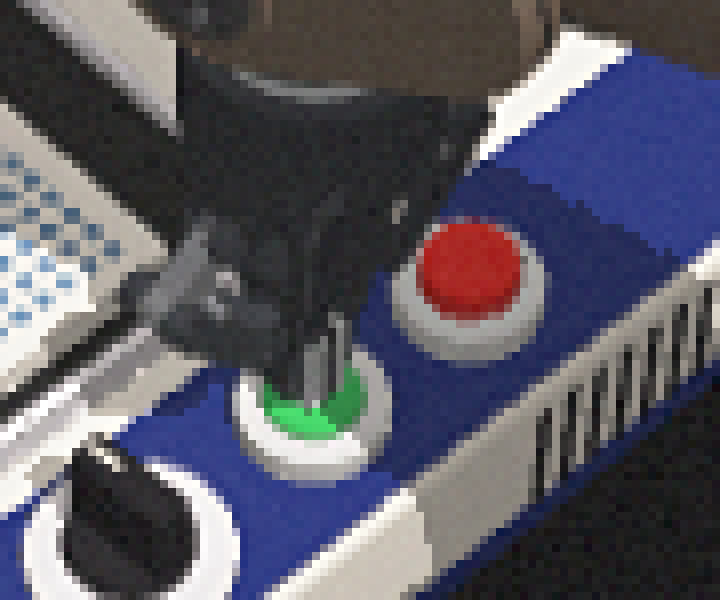

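The contact is at the tip only (torque / Fx gives a 175 mm lever arm); the side force looks like friction from a 2 mm x drift. Correct x and press a little more to see whether it goes deeper.

apply_moves(moves=[[[-0.002,0,0.003,0,0,0,1],[-0.001,0,0.003,0,0,0,1]]])

```text
time: 14.95
eef_pos: [0.4456, 0.0962, 0.1108]
tcp_rot: [0.999, -0.051, 0.004, 0.002]
contact_force: [-6.5, -1.2, 16.7]
opening: -0.001
```

```bash
python3 st.py -0.13 0.125 0.107
```

```text
t 14.95 local [-0.1273  0.1249  0.1108] turn left deg [ 0.17 -0.51 -0.53] F local [-6.37 -1.81 16.68] open -0.001
move [-0.0027 -0.0001  0.0038]
```

Hard stop at .1108. Release slowly and read force against height, which shows the real travel.

apply_moves(moves=[[[0,0,-0.0015,0,0,0,1]]])

```text
time: 15.05
eef_pos: [0.4458, 0.0962, 0.1134]
tcp_rot: [0.999, -0.051, 0.004, 0.002]
contact_force: [-2.3, -0.1, 3.3]
opening: 0.001
```

apply_moves(moves=[[[0,0,-0.0015,0,0,0,1]]])

```text
time: 15.15
eef_pos: [0.4461, 0.0962, 0.1156]
tcp_rot: [0.999, -0.051, 0.005, 0.002]
contact_force: [-0.9, -0.2, 1.6]
opening: 0.005
```

apply_moves(moves=[[[0,0,-0.0015,0,0,0,1]]])

```text
time: 15.25
eef_pos: [0.4462, 0.0963, 0.1172]
tcp_rot: [0.999, -0.051, 0.005, 0.002]
contact_force: [0.6, 0.6, -0.1]
opening: 0.0
```

apply_moves(moves=[[[0,0,-0.0015,0,0,0,1]]])

```text
time: 15.35
eef_pos: [0.4463, 0.0963, 0.1185]
tcp_rot: [0.999, -0.051, 0.006, 0.002]
contact_force: [0.1, -0.2, -0.3]
opening: -0.0
```

apply_moves(moves=[[[0,0,-0.0015,0,0,0,1]]])

```text
time: 15.45
eef_pos: [0.4462, 0.0964, 0.1196]
tcp_rot: [0.999, -0.051, 0.006, 0.001]
contact_force: [0.5, 0.8, -0.5]
opening: -0.002
```

apply_moves(moves=[[[0,0,-0.0015,0,0,0,1]]])

```text
time: 15.55
eef_pos: [0.4461, 0.0964, 0.1208]
tcp_rot: [0.999, -0.051, 0.005, 0.001]
contact_force: [0.1, -1.0, -0.1]
opening: -0.004
```

Spring force fades over .1108 → .117 (about 6 mm, ~5 N extrapolated at the bottom), so the button was fully down and has come up again. Retreat and check.

apply_moves(moves=[[[0,0,-0.03,0,0,0,1],[0,0,-0.04,0,0,0,1],[0,0,-0.04,0,0,0,1],[0,0.04,-0.02,0,0,0,1],[0,0.04,0,0,0,0,1],[0,0.04,0,0,0,0,1],[0,0.04,0,0,0,0,1],[0,0.04,0,0,0,0,1],[0,0.04,0,0,0,0,1],[0,0.04,0,0,0,0,1],[0,0,0,0,0,0,1],[0,0,0,0,0,0,1]]])

```text
time: 16.75
eef_pos: [0.4152, -0.1917, 0.2556]
tcp_rot: [0.999, -0.049, 0.007, 0.003]
contact_force: [-0.1, -0.5, 0.2]
opening: 0.001
```

```bash
python3 st.py
python3 - <<'E'
from h import *
o=[ctrl.read_camera(n)[y:y+200,x:x+200] for n,x,y in(("top",190,140),("side",190,165))]
cv2.imwrite("pics/c6.png",cv2.resize(np.hstack(o),None,fx=2,fy=2,interpolation=3)[:,:,::-1])
E
```

```text
t 16.75 local [-0.131  -0.1645  0.2556] turn left deg [ 0.28 -0.77 -0.31] F local [-0.03 -0.51  0.15] open 0.001
```

View pics/c6.png

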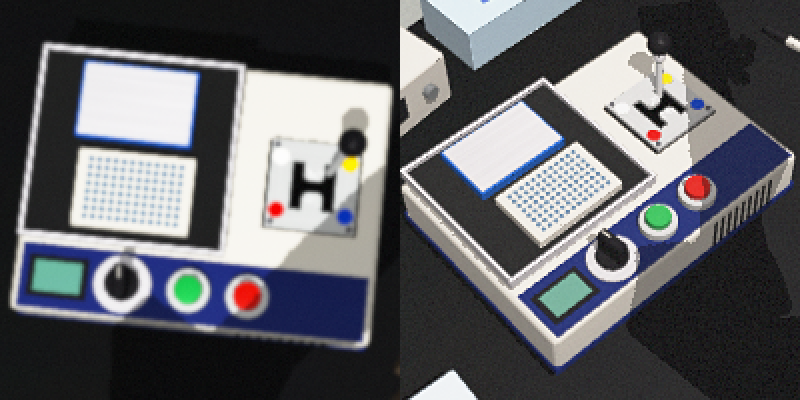

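Knob at (353,143) in the crop = (366.5,211.5) in the top image, matching fully home beside yellow. Green is up, and the dial, plates and red button are unchanged.

```bash
python3 -c "
from plant import ctrl
print(ctrl.sign_off())"
```

```text
the job is handed in; nothing more can be done
None
```

The lever is home in the far right-hand slot beside the yellow dot. The green start button was then pressed fully down and released. I handed the job in at about 17 s of the 64 s allowed.

- **Lever:** with the fingers shut, I pushed the knob from outside only: back to neutral, across the crossbar until the track wall stopped it at 10 N, then forward until the end stop answered at about 12 N, followed by a slightly firmer nudge. In the last top picture the knob is at (366.5, 211.5), against a predicted (366.4, 211.7) for fully home.
- **Start button:** it met a hard stop with about 17 N on it. As I lifted, the spring force faded over about 6 mm, and extrapolates to about 5 N at the bottom. The last pictures show it up.
- **Disagreement:** the hard stop came with the tool point at 0.111 m, where I expected 0.107 m. Contact also ended at about 0.117 m, where I expected 0.113 m. A constant offset of about 4 mm, with the fingertips reaching below the tool point, would explain both.
- **Side force:** there was up to about 9 N of side force during the press. I put it down to friction after the tool drifted 2 mm in x.
- **Rest of the scene:** in the last pictures the red button, dial and plates look unchanged. I did not re-check the other bench items, but no move went near them. The arm was touching nothing at hand-in.

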